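# Strip a gear train into its parts dishes

## Task

Strip the gear train from the open gearbox: lift the flanged bush and then the three gears off the upright spindle one at a time, from the top down, and put each down before you take the next. Each belongs in the round dish of its own size, the smallest part in the smallest dish and so on up to the largest gear in the largest dish, laid flat with its hub or sleeve upwards and set down gently, not dropped.

Things in the scene. Friction and masses are not known exactly. Their poses are not given: they have to be found in the camera images.
- bush: Steel flanged bush, top of the stack: flange 34 mm in diameter, 6 mm thick, with a sleeve 26 mm in diameter rising 20 mm above it (26 mm in all); 15 mm bore. About 80 g. Loose, sleeve up, on the spindle, its underside 82 mm above the table at first. Origin: centre of the underside; z along the axis towards the sleeve. Grip by the sleeve.
- small_gear: Steel spur gear, the smallest of three: disc 44 mm across the teeth, 10 mm thick, with a round hub 28 mm in diameter rising 14 mm above it (24 mm in all); 15 mm bore. About 120 g. Loose, hub up, on the spindle, its underside 58 mm above the table at first. Origin: centre of the underside; z along the axis towards the hub. Grip by the hub. Second from the top of the stack.
- medium_gear: Steel spur gear, the middle one of three: disc 58 mm across the teeth, 10 mm thick, with a round hub 28 mm in diameter rising 14 mm above it (24 mm in all); 15 mm bore. About 200 g. Loose, hub up, on the spindle, its underside 34 mm above the table at first. Origin: centre of the underside; z along the axis towards the hub. Grip by the hub. Third from the top of the stack.
- large_gear: Steel spur gear, the largest of three: disc 72 mm across the teeth, 10 mm thick, with a round hub 28 mm in diameter rising 14 mm above it (24 mm in all); 15 mm bore. About 300 g. Loose, hub up, on the spindle, its underside 10 mm above the table at first. Origin: centre of the underside; z along the axis towards the hub. Grip by the hub. Bottom of the stack.
- dish_34: Fixed round white parts dish, 52 mm inside diameter, 58 mm outside; floor 3 mm thick, rim 9 mm above the table, open on top. The smallest dish: for the bush. Origin: centre of the underside, z up.
- dish_44: Fixed round white parts dish, 62 mm inside diameter, 68 mm outside; floor 3 mm thick, rim 9 mm above the table, open on top. The second smallest dish: for the small gear. Origin: centre of the underside, z up.
- dish_58: Fixed round white parts dish, 76 mm inside diameter, 82 mm outside; floor 3 mm thick, rim 9 mm above the table, open on top. The second largest dish: for the medium gear. Origin: centre of the underside, z up.
- dish_72: Fixed round white parts dish, 90 mm inside diameter, 96 mm outside; floor 3 mm thick, rim 9 mm above the table, open on top. The largest dish: for the large gear. Origin: centre of the underside, z up.
- gearbox: Fixed open half of a black gearbox: square tray 110 x 110 mm, walls 18 mm high. At its centre an upright steel spindle, 10 mm in diameter, top 93 mm above the table, on a 32 mm wide seat 10 mm above the table. It carries the stack, 108 mm high in all; the large gear must rise 83 mm to clear it. Parts can shift 2.5 mm sideways on it. Origin: centre of the underside, on the spindle axis; z up.

How it is judged:
By the outcome, as a careful person would: the job done as asked, in the order asked, and still so for the second after the job is handed in, with the robot touching nothing.
It also fails if it takes over 128 s, if anything falls off the work surface, if the arm or the gripper's body presses on something with over 40 N, if the wrist force passes 120 N, or if a joint passes its speed limit or range.

## Robot

A 6-joint arm with a two-finger parallel gripper is mounted at the origin on the work surface. World frame = base frame: x ahead of the robot, y to its left, z up, the work surface at z = 0. Lengths are in mm, angles in rad, forces in N, time in s.
With the tool pointing down it reaches from about 325 to 775 mm from the base axis. Payload 5.5 kg.
Tool frame: the origin (TCP) lies between the finger pads; the fingertips stand 19 mm ahead of it and the grasp point (between the pads) is the TCP; z points along the fingers, y is the line along which they close (so a half turn about z gives the same grasp; the last joint's range is limited). The gripper opens to 88 mm and grips with 3 to 60 N. Pads are 20 mm wide; open, the fingers measure 115 mm over their backs; the gripper's body (75 mm by 178 mm) begins 61 mm behind the grasp point.
Start: joints at [1.055, 0.091, 1.231, -0, 1.82, -0.057], TCP at [265.73, 537.963, 241.631] pointing down, gripper open.
Joint ranges: [-2.87, 2.87], [-0.86, 2.18], [0.17, 2.46], [-1.51, 4.65], [0.06, 2.69], [-2.65, 2.65]. Speed limits (rad/s): [2.57, 2.57, 3.01, 3.14, 3.14, 3.14].

## Interface

Orientations are given as [roll, pitch, yaw] about the fixed x, y, z axes, in that order (R = Rz(yaw) Ry(pitch) Rx(roll)).
In Python, from bench import ctrl gives the robot as it stands. The module is installed in compiled form; this text tells all that it offers.
- The arm moves only by the tool send_rows, never from a script. Its argument "increments" is a list of rows, each an object of numbers: "hand": the finger opening in m, from 0 to 0.0878; "tx", "ty", "tz": the shift along the tool's x, y, z in m; "yaw": the turn about the tool's z in rad. A call has 1 to 10 rows; each row is the pose to reach, as a shift and turn from the pose commanded when the call began, along the tool's axes at that moment; what a row does not reach only later rows make up. A row lasts 1/12 s, in which the tool goes at most 41.7 mm and 7.16 degrees, less where a joint would pass 70% of its speed; a pose out of reach is approached as far as the arm can. A call with a gripper value outside its range is refused whole. The fingers move at their own pace and stop on an object; "force" is the grip in N (left out, the last holds). Time passes only in rows, so rows that repeat a pose let the fingers close. It gives the time, the measured TCP pose, the force, the opening and the grip force at its end, in the units of the state.
- ctrl.get_obs(): the state, without advancing time (a new reading comes with each control period).
- ctrl.snapshot(name): name is "scene" or "side" or "wrist"; returns the picture (400x640x3 uint8, red, green, blue); there is no depth.
- ctrl.get_calibration(name): a dict with "intrinsics" (3x3 intrinsics, pixels), "k1" (the pictures are not rectified: a ray, as slopes to the right and down, at radius r is drawn at 1 + k1 r^2 times it, then the intrinsics apply), "eye" and "rotation" of the camera in the world. Camera axes: x right, y down, z forward; pixel columns grow to the right and rows downward; lengths in mm; the calibration is good to about 2 mm. A picture is of the moment at which its call begins: read the wrist's pose just before it. get_calibration takes no time and is no camera call; for the wrist camera it gives the pose at the moment of the call.
- ctrl.hand_in(): hands the job in; it is judged then, once.
The state is a dict: "time_s": time; "joint_pos": joint angles; "qd": joint speeds; "joint_efforts": joint torques, N m; "position": TCP position; "tcp_rot": TCP orientation; "wrist_force": force on the tool from outside, world axes, zero at the start; "ft_torque": the same for the moment, N m; "gripper_width": finger opening in mm; "finger_force": force on a finger pad.
Only numpy, scipy, OpenCV 4.12 (cv2) and the standard library are available. Lean on these libraries where they do the work, as an engineer would, in place of code of your own. Each camera call takes 0.05 s, during which the arm holds its last target. There are 200 camera calls.

## Working session

There is one attempt and no reset: what is moved stays moved. The work goes in short steps, Python scripts to look and compute and a tool call to move; the robot and the scene stay as the last step left them, time stands still between calls to the robot, and variables do not carry over. Pictures are saved under pics/ and viewed, at most 14 in all, crops included, and the job is handed in when it is done.

Besides the shell and the picture viewer there is one more tool, called after "Call:" by a JSON object that holds its "method" and its "body". send_rows: Moves the arm, as the interface text tells. Its arguments: {"type":"object","properties":{"increments":{"type":"array","items":{"type":"object","properties":{"hand":{"type":"number"},"tx":{"type":"number"},"ty":{"type":"number"},"tz":{"type":"number"},"yaw":{"type":"number"}}}},"force":{"type":"number"}},"required":["increments"]}

```bash
mkdir -p pics; cat > h.py <<'E'
from bench import ctrl
import numpy as np, cv2
def snap(n,f):
    im=ctrl.snapshot(n); cv2.imwrite('pics/'+f,im[:,:,::-1]); return im
def ray(c,u,v):
    K=np.array(c['intrinsics']); p=np.linalg.solve(K,[u,v,1])[:2]
    q=p.copy()
    for _ in range(30): q=p/(1+c['k1']*(q@q))
    return np.array(c['rotation'])@np.r_[q,1]
def at(c,u,v,z):
    d=ray(c,u,v); e=np.array(c['eye']); return e+d*(z-e[2])/d[2]
def proj(c,P):
    X=(np.atleast_2d(P)-np.array(c['eye']))@np.array(c['rotation']); q=X[:,:2]/X[:,2:]
    q=q*(1+c['k1']*(q**2).sum(1,keepdims=True)); K=np.array(c['intrinsics'])
    return q@K[:2,:2].T+K[:2,2]
E
python3 - <<'E'
from h import *
for n in('scene','side','wrist'):
    snap(n,n+'0.png'); c=ctrl.get_calibration(n); print(n,c)
o=ctrl.get_obs();print(o)
E
```

```text
scene {'intrinsics': array([[407.63033713,   0.        , 320.25813443],
       [  0.        , 407.63033713, 194.65592644],
       [  0.        ,   0.        ,   1.        ]]), 'k1': 0.03697836318299421, 'eye': array([1063.27533964,  371.42138816,  770.38700865]), 'rotation': array([-2.41165259, -0.01810923,  2.18443664])}
side {'intrinsics': array([[487.32820075,   0.        , 319.85474436],
       [  0.        , 487.32820075, 201.29017352],
       [  0.        ,   0.        ,   1.        ]]), 'k1': -0.06600076068412421, 'eye': array([  86.40246877, -717.6288118 ,  802.56127077]), 'rotation': array([-2.28236779,  0.02227411, -0.53974072])}
wrist {'intrinsics': array([[340.96869781,   0.        , 316.41292553],
       [  0.        , 340.96869781, 197.47929013],
       [  0.        ,   0.        ,   1.        ]]), 'k1': -0.07208864394915784, 'eye': array([190.34375598, 575.25168291, 382.81281023]), 'rotation': array([2.83108863e+00, 1.38056557e-03, 1.11044126e+00])}
{'time_s': 0.15, 'joint_pos': array([ 1.05526895e+00,  9.17014589e-02,  1.23161441e+00, -3.01881257e-05,
        1.81981413e+00, -5.67196253e-02]), 'qd': array([-0.00014101, -0.00299476, -0.00435853,  0.00087281,  0.00093793,
       -0.00138294]), 'joint_efforts': array([ 3.19454542e-03, -4.47045457e+01, -4.06908381e+01,  6.99420227e-02,
        2.74498650e-02, -1.14265156e-04]), 'position': array([265.64825572, 537.76146223, 240.75440225]), 'tcp_rot': array([-3.14005613e+00, -5.79290958e-05,  2.68277744e+00]), 'wrist_force': array([0.29080516, 0.17365279, 0.67480378]), 'ft_torque': array([ 0.03631988,  0.01467757, -0.02795995]), 'finger_force': 0.0, 'gripper_width': 88.14445201983658}
```

View pics/scene0.png

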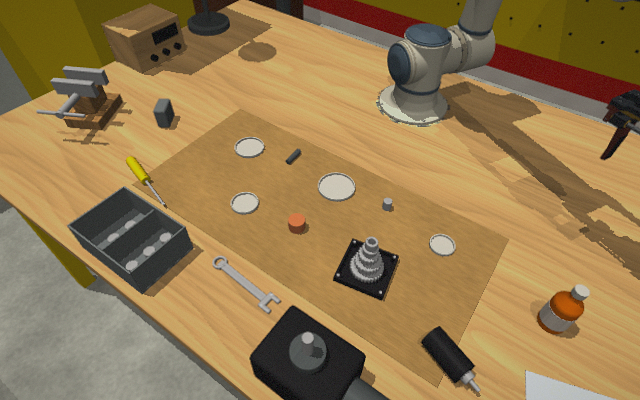

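View pics/side0.png

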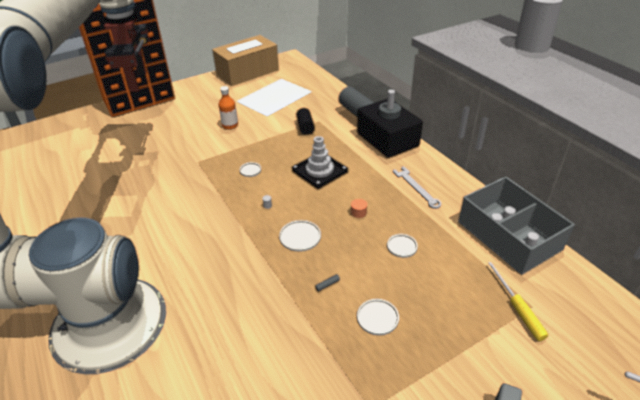

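The scene view shows dishes at about (249,147), (245,203), (337,186) and (442,244), with the stack top at (372,240). The side view shows dishes at (250,170), (300,236), (402,245) and (378,317), with the stack top at (319,140). Next I measure these precisely.

```bash
cat >> h.py <<'E'
from scipy.spatial.transform import Rotation as Ro
_g=ctrl.get_calibration
def cal(n):
    c=dict(_g(n)); c['rotation']=Ro.from_euler('xyz',c['rotation']).as_matrix(); return c
def dish(im,c,u,v,z=9,w=40):
    hsv=cv2.cvtColor(im,cv2.COLOR_RGB2HSV); m=((hsv[...,1]<60)&(hsv[...,2]>120)).astype('uint8')
    k=np.zeros_like(m); k[max(0,v-w):v+w,max(0,u-w):u+w]=1; m*=k
    n,l=cv2.connectedComponents(m); i=l[v,u]
    cs,_=cv2.findContours((l==i).astype('uint8'),0,1); ct=max(cs,key=len)[:,0]
    P=np.array([at(c,*p,z)[:2] for p in ct],'f4')
    return i,*cv2.fitEllipse(P)
E
python3 - <<'E'
from h import *
im={n:cv2.imread(f'pics/{n}0.png')[:,:,::-1].copy() for n in('scene','side','wrist')}
for n,L in(('scene',[(249,147),(245,203),(337,186),(442,244)]),('side',[(378,317),(402,245),(300,236),(250,170)])):
    c=cal(n)
    for u,v in L:
        print(n,dish(im[n],c,u,v))
print('top scene',at(cal('scene'),372,240,108),'side',at(cal('side'),319,140,108))
a=cv2.resize(im['scene'][225:305,325:405],(400,400),interpolation=2); b=cv2.resize(im['side'][125:205,280:360],(400,400),interpolation=2)
cv2.imwrite('pics/crop.png',np.hstack([a,b])[:,:,::-1])
E
```

```text
scene (np.int32(1), (466.7686767578125, -274.5216064453125), (75.83940887451172, 78.63320922851562), 50.11940002441406)
scene (np.int32(1), (627.302001953125, -147.31979370117188), (65.04620361328125, 65.64883422851562), 85.14887237548828)
scene (np.int32(1), (449.16790771484375, 5.1943511962890625), (90.47222137451172, 93.38670349121094), 43.625938415527344)
scene (np.int32(1), (457.6580505371094, 299.8575744628906), (55.00314712524414, 56.21940994262695), 117.52488708496094)
side (np.int32(1), (462.8229064941406, -274.653564453125), (80.650390625, 83.82242584228516), 146.7221221923828)
side (np.int32(2), (622.9148559570312, -146.8180694580078), (66.71490478515625, 69.15188598632812), 143.2446746826172)
side (np.int32(3), (443.9754333496094, 4.027928829193115), (94.3015365600586, 97.1312484741211), 162.15585327148438)
side (np.int32(1), (452.6384582519531, 298.336669921875), (55.760475158691406, 59.97034454345703), 174.22164916992188)
top scene [609.9856574  192.60375435 108.        ] side [608.78379076 188.71400209 108.        ]
```

View pics/crop.png

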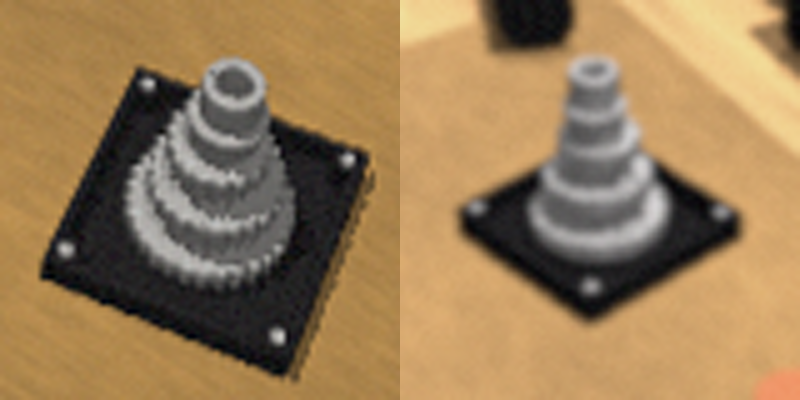

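```bash
cat >> h.py <<'E'
def rel(x,y,z,yaw=None):
    "tool-frame increments (mm) from present pose to world x,y,z"
    o=ctrl.get_obs(); R=Ro.from_euler('xyz',o['tcp_rot']).as_matrix()
    print('t',o['time_s'],'pos',np.round(o['position'],1),'rot',np.round(o['tcp_rot'],4),'w',round(o['gripper_width'],1),'ff',round(o['finger_force'],1),'F',np.round(o['wrist_force'],1))
    print('inc mm',np.round(R.T@(np.array([x,y,z])-o['position']),1))
E
python3 - <<'E'
from h import *
print(at(cal('scene'),371.8,241.4,108),at(cal('side'),318.8,139.4,108)); rel(609,190,260)
E
```

```text
[613.15448902 193.99557384 108.        ] [609.76997522 191.36539961 108.        ]
t 0.15 pos [265.6 537.8 240.8] rot [-3.1401e+00 -1.0000e-04  2.6828e+00] w 88.1 ff 0.0 F [0.3 0.2 0.7]
inc mm [-461.9 -159.8  -19. ]
```

Call:
{"method": "send_rows", "body": {"increments": [{"tx":-0.02,"ty":-0.007,"tz":-0.019},{"tx":-0.055,"ty":-0.019,"tz":-0.019},{"tx":-0.093,"ty":-0.032,"tz":-0.019},{"tx":-0.131,"ty":-0.044,"tz":-0.019},{"tx":-0.169,"ty":-0.057,"tz":-0.019},{"tx":-0.207,"ty":-0.07,"tz":-0.019},{"tx":-0.245,"ty":-0.083,"tz":-0.019},{"tx":-0.283,"ty":-0.096,"tz":-0.019},{"tx":-0.321,"ty":-0.109,"tz":-0.019},{"tx":-0.355,"ty":-0.12,"tz":-0.019}]}}

```text
invalid input at $.increments[0]: expected keys hand, tx, ty, tz, yaw
```

```bash
python3 -c "
from h import *
rel(611,192.5,260)"
```

```text
t 0.15 pos [265.6 537.8 240.8] rot [-3.1401e+00 -1.0000e-04  2.6828e+00] w 88.1 ff 0.0 F [0.3 0.2 0.7]
inc mm [-462.5 -156.6  -19. ]
```

Call:
{"method": "send_rows", "body": {"increments": [{"hand":0.087,"tx":-0.02,"ty":-0.007,"tz":-0.019,"yaw":0},{"hand":0.087,"tx":-0.055,"ty":-0.019,"tz":-0.019,"yaw":0},{"hand":0.087,"tx":-0.093,"ty":-0.032,"tz":-0.019,"yaw":0},{"hand":0.087,"tx":-0.131,"ty":-0.044,"tz":-0.019,"yaw":0},{"hand":0.087,"tx":-0.169,"ty":-0.057,"tz":-0.019,"yaw":0},{"hand":0.087,"tx":-0.207,"ty":-0.07,"tz":-0.019,"yaw":0},{"hand":0.087,"tx":-0.245,"ty":-0.083,"tz":-0.019,"yaw":0},{"hand":0.087,"tx":-0.283,"ty":-0.096,"tz":-0.019,"yaw":0},{"hand":0.087,"tx":-0.321,"ty":-0.109,"tz":-0.019,"yaw":0},{"hand":0.087,"tx":-0.355,"ty":-0.12,"tz":-0.019,"yaw":0}]}}

```text
time_s: 0.98
position: [532.2, 271.0, 260.3]
tcp_rot: [-3.141, -0.0, 2.682]
wrist_force: [-0.4, 1.3, -0.3]
gripper_width: 87.0
finger_force: 0.0
```

Call:
{"method": "send_rows", "body": {"increments": [{"hand":0.087,"tx":-0.03,"ty":-0.01,"tz":0,"yaw":0},{"hand":0.087,"tx":-0.06,"ty":-0.02,"tz":0,"yaw":0},{"hand":0.087,"tx":-0.085,"ty":-0.029,"tz":0,"yaw":0},{"hand":0.087,"tx":-0.1,"ty":-0.034,"tz":0,"yaw":0},{"hand":0.087,"tx":-0.1075,"ty":-0.037,"tz":0,"yaw":0},{"hand":0.087,"tx":-0.1075,"ty":-0.037,"tz":0,"yaw":0},{"hand":0.087,"tx":-0.1075,"ty":-0.037,"tz":0,"yaw":0},{"hand":0.087,"tx":-0.1075,"ty":-0.037,"tz":0,"yaw":0}]}}

```text
time_s: 1.65
position: [610.1, 193.7, 260.9]
tcp_rot: [3.141, -0.0, 2.684]
wrist_force: [-0.8, -0.2, -0.2]
gripper_width: 87.0
finger_force: 0.0
```

```bash
python3 -c "
from h import *
rel(611,192.5,260)
c=cal('wrist'); snap('wrist','w1.png'); print(c['eye'],c['rotation']); print(proj(c,[[611,192.5,108],[611,192.5,0]]))"
```

```text
t 1.65 pos [610.1 193.7 260.9] rot [ 3.1411e+00 -3.0000e-04  2.6844e+00] w 87.0 ff 0.0 F [-0.8 -0.2 -0.2]
inc mm [-1.3 -0.7  0.9]
[534.65654094 230.76696285 402.97300355] [[ 4.42846475e-01  8.53689874e-01  2.74044883e-01]
 [ 8.96597267e-01 -4.21852683e-01 -1.34735501e-01]
 [ 5.84236242e-04  3.05375035e-01 -9.52231982e-01]]
[[315.66434474 187.74851964]
 [315.8001301  162.77513165]]
```

View pics/w1.png

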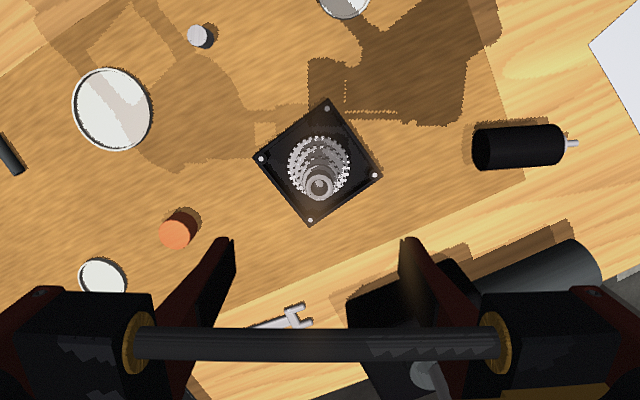

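The bush top is at about (319.5,186), the tray corners are at (327,98), (381,176), (310,226) and (253,157), and the big dish is at (112,109).

```bash
python3 -c "
from h import *
c=cal('wrist'); im=cv2.imread('pics/w1.png')[:,:,::-1].copy()
print('bush',at(c,319.5,186,108))
print('tray',[at(c,*p,18)[:2].round(1) for p in ((327,98),(381,176),(310,226),(253,157))],np.mean([at(c,*p,18) for p in ((327,98),(381,176),(310,226),(253,157))],0))
for p in((112,109),(102,278)):print(dish(im,c,*p,w=60))
P=ctrl.get_obs()['position'];R=Ro.from_euler('xyz',ctrl.get_obs()['tcp_rot']).as_matrix()
for s in(-1,1): print(proj(c,P+R@[0,s*43.5,19]))
a=cv2.resize(im[90:240,240:400],(800,750),interpolation=2)[150:];cv2.imwrite('pics/c2.png',a[:,:,::-1])
"
```

```text
bush [611.10041377 196.36577796 108.        ]
tray [array([548.4, 237.1]), array([655.3, 255.5]), array([674.8, 153.2]), array([569.6, 132.7])] [612.04438238 194.63947952  18.        ]
(np.int32(1), (447.0609436035156, 7.394089221954346), (93.86135864257812, 94.21610260009766), 36.8626823425293)
(np.int32(1), (620.6511840820312, -140.56063842773438), (51.42966079711914, 66.10408020019531), 158.8618927001953)
[[234.26110351 255.98539663]]
[[398.87848097 255.73743478]]
```

View pics/c2.png

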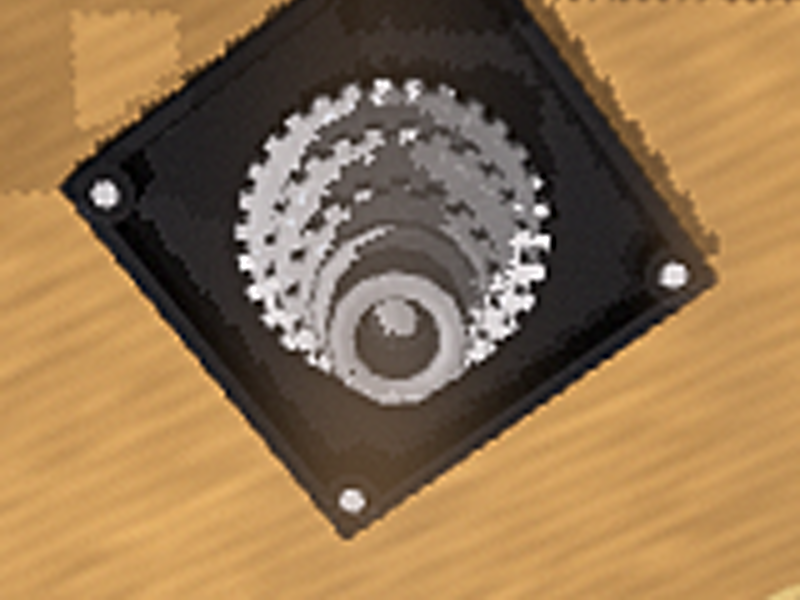

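The ring centre is at about (319.4,187.4), which puts the bush near (612,195.5) and agrees with the tray centre (612,194.6).

Call:
{"method": "send_rows", "body": {"increments": [{"hand":0.056,"tx":-0.001,"ty":0.002,"tz":0.02,"yaw":0},{"hand":0.056,"tx":-0.001,"ty":0.002,"tz":0.05,"yaw":0},{"hand":0.056,"tx":-0.001,"ty":0.002,"tz":0.08,"yaw":0},{"hand":0.056,"tx":-0.001,"ty":0.002,"tz":0.105,"yaw":0},{"hand":0.056,"tx":-0.001,"ty":0.002,"tz":0.12,"yaw":0},{"hand":0.056,"tx":-0.001,"ty":0.002,"tz":0.13,"yaw":0},{"hand":0.056,"tx":-0.001,"ty":0.002,"tz":0.13,"yaw":0},{"hand":0.056,"tx":-0.001,"ty":0.002,"tz":0.13,"yaw":0},{"hand":0.056,"tx":-0.001,"ty":0.002,"tz":0.13,"yaw":0},{"hand":0.056,"tx":-0.001,"ty":0.002,"tz":0.13,"yaw":0}]}}

```text
time_s: 2.53
position: [613.4, 194.2, 132.9]
tcp_rot: [3.139, 0.003, 2.683]
wrist_force: [-0.0, -0.3, -0.1]
gripper_width: 55.9
finger_force: 0.0
```

```bash
python3 -c "
from h import *
rel(612,195.3,109.5)
c=cal('wrist'); im=snap('wrist','w2.png'); rel(612,195.3,109.5);print(proj(c,[612,195.3,108]))"
```

```text
t 2.5333 pos [613.4 194.2 132.9] rot [3.1394e+00 2.5000e-03 2.6831e+00] w 55.9 ff 0.0 F [-0.  -0.3 -0.1]
inc mm [ 1.8  0.4 23.4]
t 2.5833 pos [613.4 194.  132.7] rot [3.1396e+00 2.3000e-03 2.6829e+00] w 56.0 ff 0.0 F [ 0.3  0.1 -0.7]
inc mm [ 1.8  0.5 23.2]
[[317.23189098 247.99409643]]
```

View pics/w2.png

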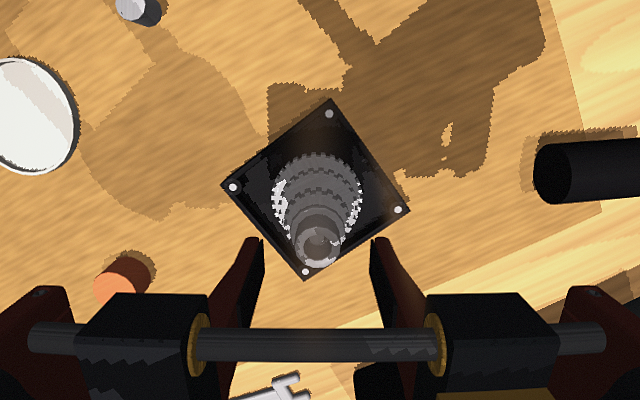

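Bush ring is at (317.5,248), matching the predicted (317.2,248), and the fingertips are centred around it. I descend, close and lift.

Call:
{"method": "send_rows", "body": {"increments": [{"hand":0.056,"tx":0.0015,"ty":0.0005,"tz":0.008,"yaw":0},{"hand":0.056,"tx":0.0015,"ty":0.0005,"tz":0.016,"yaw":0},{"hand":0.056,"tx":0.0015,"ty":0.0005,"tz":0.0235,"yaw":0},{"hand":0.056,"tx":0.0015,"ty":0.0005,"tz":0.0235,"yaw":0},{"hand":0.04,"tx":0.0015,"ty":0.0005,"tz":0.0235,"yaw":0},{"hand":0.03,"tx":0.0015,"ty":0.0005,"tz":0.0235,"yaw":0},{"hand":0.02,"tx":0.0015,"ty":0.0005,"tz":0.0235,"yaw":0},{"hand":0.02,"tx":0.0015,"ty":0.0005,"tz":0.0235,"yaw":0},{"hand":0.02,"tx":0.0015,"ty":0.0005,"tz":0.0235,"yaw":0},{"hand":0.02,"tx":0.0015,"ty":0.0005,"tz":0.0235,"yaw":0}], "force": 25}}

```text
time_s: 3.42
position: [611.8, 194.9, 107.6]
tcp_rot: [3.141, 0.001, 2.683]
wrist_force: [0.7, 0.7, 0.9]
gripper_width: 25.8
finger_force: 25.0
```

Call:
{"method": "send_rows", "body": {"increments": [{"hand":0.02,"tx":0,"ty":0,"tz":-0.005,"yaw":0},{"hand":0.02,"tx":0,"ty":0,"tz":-0.015,"yaw":0},{"hand":0.02,"tx":0,"ty":0,"tz":-0.03,"yaw":0},{"hand":0.02,"tx":0.005,"ty":0.0005,"tz":-0.045,"yaw":0},{"hand":0.02,"tx":0.018,"ty":0.002,"tz":-0.055,"yaw":0},{"hand":0.02,"tx":0.04,"ty":0.005,"tz":-0.055,"yaw":0},{"hand":0.02,"tx":0.066,"ty":0.009,"tz":-0.055,"yaw":0},{"hand":0.02,"tx":0.096,"ty":0.013,"tz":-0.055,"yaw":0},{"hand":0.02,"tx":0.126,"ty":0.018,"tz":-0.055,"yaw":0},{"hand":0.02,"tx":0.15,"ty":0.021,"tz":-0.055,"yaw":0}]}}

```text
time_s: 4.25
position: [484.0, 281.7, 163.3]
tcp_rot: [3.14, -0.0, 2.684]
wrist_force: [-0.4, 0.4, -0.4]
gripper_width: 26.0
finger_force: 25.0
```

Call:
{"method": "send_rows", "body": {"increments": [{"hand":0.02,"tx":0.02,"ty":0.003,"tz":0.01,"yaw":0},{"hand":0.02,"tx":0.032,"ty":0.0045,"tz":0.02,"yaw":0},{"hand":0.02,"tx":0.037,"ty":0.005,"tz":0.04,"yaw":0},{"hand":0.02,"tx":0.037,"ty":0.005,"tz":0.06,"yaw":0},{"hand":0.02,"tx":0.037,"ty":0.005,"tz":0.08,"yaw":0},{"hand":0.02,"tx":0.037,"ty":0.005,"tz":0.09,"yaw":0},{"hand":0.02,"tx":0.037,"ty":0.005,"tz":0.095,"yaw":0},{"hand":0.02,"tx":0.037,"ty":0.005,"tz":0.095,"yaw":0},{"hand":0.02,"tx":0.037,"ty":0.005,"tz":0.095,"yaw":0}]}}

```text
time_s: 5.0
position: [455.7, 301.3, 68.3]
tcp_rot: [3.14, 0.001, 2.683]
wrist_force: [0.5, 0.1, -0.8]
gripper_width: 25.9
finger_force: 25.0
```

```bash
python3 -c "
from h import *
rel(455.7,301,28.6)
c=cal('wrist'); im=snap('wrist','w3.png'); print(proj(c,[[455.7,301,9],[455.7,301,40]]))"
```

```text
t 5.0 pos [455.7 301.3  68.3] rot [3.1405e+00 7.0000e-04 2.6828e+00] w 25.9 ff 25.0 F [ 0.5  0.1 -0.8]
inc mm [-0.1 -0.3 39.7]
[[316.08817907 226.7344661 ]
 [316.10630345 248.48596568]]
```

View pics/w3.png

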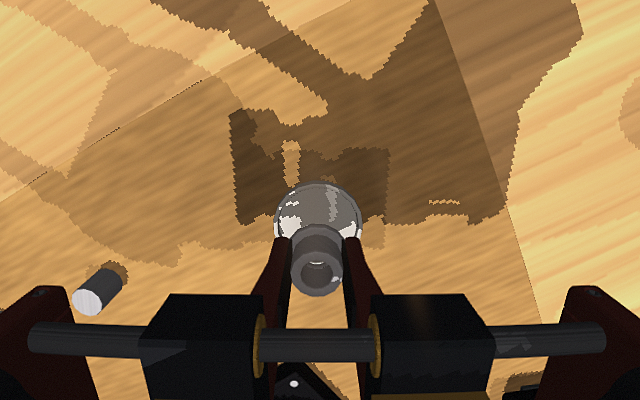

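Dish spans u 275–361 with its far edge at v 181, about 2.5 mm further along tool x than predicted. The bush is upright in the grip.

Call:
{"method": "send_rows", "body": {"increments": [{"hand":0.02,"tx":0.0025,"ty":0.0005,"tz":0.01,"yaw":0},{"hand":0.02,"tx":0.0025,"ty":0.0005,"tz":0.02,"yaw":0},{"hand":0.02,"tx":0.0025,"ty":0.0005,"tz":0.028,"yaw":0},{"hand":0.02,"tx":0.0025,"ty":0.0005,"tz":0.033,"yaw":0},{"hand":0.02,"tx":0.0025,"ty":0.0005,"tz":0.036,"yaw":0},{"hand":0.02,"tx":0.0025,"ty":0.0005,"tz":0.037,"yaw":0},{"hand":0.02,"tx":0.0025,"ty":0.0005,"tz":0.038,"yaw":0},{"hand":0.02,"tx":0.0025,"ty":0.0005,"tz":0.038,"yaw":0},{"hand":0.02,"tx":0.0025,"ty":0.0005,"tz":0.038,"yaw":0}]}}

```text
time_s: 5.8
position: [453.6, 302.6, 29.5]
tcp_rot: [3.141, 0.0, 2.683]
wrist_force: [0.2, -0.2, -0.5]
gripper_width: 25.8
finger_force: 25.0
```

Call:
{"method": "send_rows", "body": {"increments": [{"hand":0.02,"tx":0,"ty":0,"tz":0.0005,"yaw":0},{"hand":0.02,"tx":0,"ty":0,"tz":0.001,"yaw":0},{"hand":0.02,"tx":0,"ty":0,"tz":0.001,"yaw":0}]}}

```text
time_s: 6.05
position: [453.6, 302.7, 28.7]
tcp_rot: [3.141, 0.001, 2.683]
wrist_force: [1.0, 0.3, 0.9]
gripper_width: 25.8
finger_force: 25.0
```

Call:
{"method": "send_rows", "body": {"increments": [{"hand":0.02,"tx":0,"ty":0,"tz":0.0003,"yaw":0},{"hand":0.02,"tx":0,"ty":0,"tz":0.0006,"yaw":0},{"hand":0.02,"tx":0,"ty":0,"tz":0.0006,"yaw":0}]}}

```text
time_s: 6.3
position: [453.7, 302.7, 28.5]
tcp_rot: [3.141, 0.001, 2.683]
wrist_force: [-1.4, -0.3, 5.1]
gripper_width: 25.5
finger_force: 25.0
```

Call:
{"method": "send_rows", "body": {"increments": [{"hand":0.028,"tx":0,"ty":0,"tz":0,"yaw":0},{"hand":0.033,"tx":0,"ty":0,"tz":0,"yaw":0},{"hand":0.034,"tx":0,"ty":0,"tz":-0.0005,"yaw":0},{"hand":0.034,"tx":0,"ty":0,"tz":-0.003,"yaw":0},{"hand":0.034,"tx":0,"ty":0,"tz":-0.01,"yaw":0},{"hand":0.034,"tx":0,"ty":0,"tz":-0.025,"yaw":0},{"hand":0.045,"tx":0,"ty":0,"tz":-0.05,"yaw":0},{"hand":0.056,"tx":-0.001,"ty":0,"tz":-0.085,"yaw":0},{"hand":0.056,"tx":-0.003,"ty":0,"tz":-0.115,"yaw":0},{"hand":0.056,"tx":-0.008,"ty":0,"tz":-0.125,"yaw":0}]}}

```text
time_s: 7.13
position: [461.7, 299.9, 158.4]
tcp_rot: [3.136, 0.004, 2.683]
wrist_force: [0.2, -0.1, 0.3]
gripper_width: 54.8
finger_force: 0.0
```

```bash
python3 -c "
from h import *
rel(612,195.3,130)
c=cal('wrist'); im=snap('wrist','w4.png'); print(proj(c,[[453.6,302.7,29]]));s=snap('scene','s4.png')
a=cv2.resize(im[150:350,220:420],(400,400));b=cv2.resize(s[210:280,407:477],(400,400),interpolation=2);cv2.imwrite('pics/c4.png',np.hstack([a,b])[:,:,::-1])"
```

```text
t 7.1333 pos [461.7 299.9 158.4] rot [3.1356 0.004  2.6833] w 54.8 ff 0.0 F [ 0.2 -0.1  0.3]
inc mm [-180.9  -27.5   29. ]
[[314.23299999 183.54988477]]
```

View pics/c4.png

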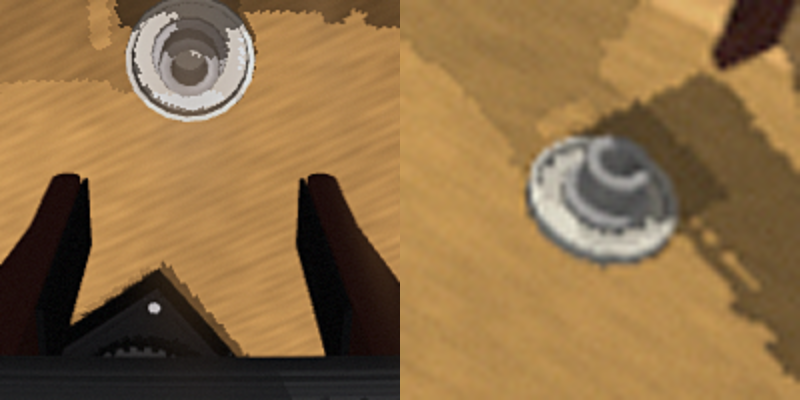

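Left crop: bush lies flat and centred in the smallest dish (ring near wrist pixel (314,183)). I go back to the stack for the small gear.

Call:
{"method": "send_rows", "body": {"increments": [{"hand":0.056,"tx":-0.015,"ty":-0.002,"tz":0,"yaw":0},{"hand":0.056,"tx":-0.04,"ty":-0.006,"tz":0,"yaw":0},{"hand":0.056,"tx":-0.075,"ty":-0.011,"tz":0,"yaw":0},{"hand":0.056,"tx":-0.11,"ty":-0.016,"tz":0,"yaw":0},{"hand":0.056,"tx":-0.14,"ty":-0.02,"tz":0.005,"yaw":0},{"hand":0.056,"tx":-0.165,"ty":-0.024,"tz":0.015,"yaw":0},{"hand":0.056,"tx":-0.181,"ty":-0.026,"tz":0.025,"yaw":0},{"hand":0.056,"tx":-0.181,"ty":-0.026,"tz":0.025,"yaw":0},{"hand":0.056,"tx":-0.181,"ty":-0.026,"tz":0.025,"yaw":0},{"hand":0.056,"tx":-0.181,"ty":-0.026,"tz":0.025,"yaw":0}]}}

```text
time_s: 8.07
position: [610.4, 195.4, 126.0]
tcp_rot: [-3.14, -0.002, 2.683]
wrist_force: [0.2, -0.7, 0.0]
gripper_width: 56.1
finger_force: 0.0
```

```bash
python3 -c "
from h import *
rel(612,195.3,88.5)
c=cal('wrist'); im=snap('wrist','w5.png'); print(proj(c,[[612,195.3,82],[612,195.3,93]]))
a=cv2.resize(im[140:290,220:420],(800,600));cv2.imwrite('pics/c5.png',a[:,:,::-1])"
```

```text
t 8.0667 pos [610.4 195.4 126. ] rot [-3.1399e+00 -2.5000e-03  2.6828e+00] w 56.1 ff 0.0 F [ 0.2 -0.7  0. ]
inc mm [-1.6  0.6 37.5]
[[317.57366977 238.91941808]
 [317.60642357 247.04234934]]
```

View pics/c5.png

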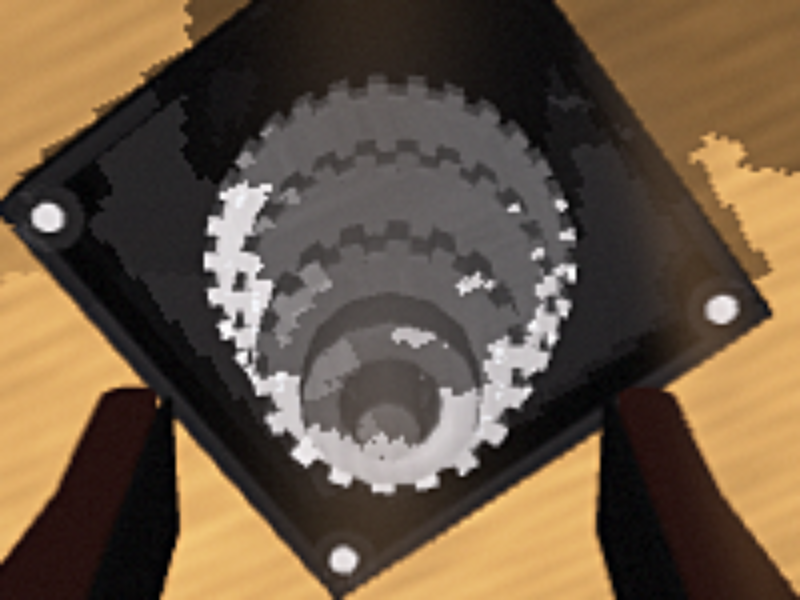

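Hub centre is at about (318,240.5) and the spindle tip at (317.5,246), both as predicted. Fingers are centred.

Call:
{"method": "send_rows", "body": {"increments": [{"hand":0.056,"tx":0,"ty":0.0005,"tz":0.01,"yaw":0},{"hand":0.056,"tx":0,"ty":0.0005,"tz":0.022,"yaw":0},{"hand":0.056,"tx":0,"ty":0.0005,"tz":0.031,"yaw":0},{"hand":0.056,"tx":0,"ty":0.0005,"tz":0.035,"yaw":0},{"hand":0.056,"tx":0,"ty":0.0005,"tz":0.037,"yaw":0},{"hand":0.056,"tx":0,"ty":0.0005,"tz":0.037,"yaw":0},{"hand":0.056,"tx":0,"ty":0.0005,"tz":0.037,"yaw":0},{"hand":0.056,"tx":0,"ty":0.0005,"tz":0.037,"yaw":0}]}}

```text
time_s: 8.78
position: [611.8, 196.0, 91.2]
tcp_rot: [3.141, 0.001, 2.683]
wrist_force: [-0.2, 0.2, 0.4]
gripper_width: 56.2
finger_force: 0.0
```

Go 2.8 mm lower, then close.

Call:
{"method": "send_rows", "body": {"increments": [{"hand":0.056,"tx":0,"ty":-0.0005,"tz":0.0028,"yaw":0},{"hand":0.056,"tx":0,"ty":-0.0005,"tz":0.0028,"yaw":0},{"hand":0.04,"tx":0,"ty":-0.0005,"tz":0.0028,"yaw":0},{"hand":0.032,"tx":0,"ty":-0.0005,"tz":0.0028,"yaw":0},{"hand":0.022,"tx":0,"ty":-0.0005,"tz":0.0028,"yaw":0},{"hand":0.022,"tx":0,"ty":-0.0005,"tz":0.0028,"yaw":0},{"hand":0.022,"tx":0,"ty":-0.0005,"tz":0.0028,"yaw":0},{"hand":0.022,"tx":0,"ty":-0.0005,"tz":0.0028,"yaw":0}], "force": 30}}

```text
time_s: 9.45
position: [611.3, 195.5, 87.8]
tcp_rot: [-3.142, 0.0, 2.683]
wrist_force: [0.2, -0.2, -0.1]
gripper_width: 26.5
finger_force: 30.0
```

Call:
{"method": "send_rows", "body": {"increments": [{"hand":0.022,"tx":0,"ty":0,"tz":-0.004,"yaw":0},{"hand":0.022,"tx":0,"ty":0,"tz":-0.015,"yaw":0},{"hand":0.022,"tx":0,"ty":0,"tz":-0.035,"yaw":0},{"hand":0.022,"tx":0,"ty":0,"tz":-0.055,"yaw":0},{"hand":0.022,"tx":-0.003,"ty":-0.006,"tz":-0.068,"yaw":0},{"hand":0.022,"tx":-0.01,"ty":-0.018,"tz":-0.072,"yaw":0},{"hand":0.022,"tx":-0.021,"ty":-0.038,"tz":-0.072,"yaw":0},{"hand":0.022,"tx":-0.035,"ty":-0.064,"tz":-0.072,"yaw":0},{"hand":0.022,"tx":-0.05,"ty":-0.092,"tz":-0.072,"yaw":0},{"hand":0.022,"tx":-0.065,"ty":-0.12,"tz":-0.072,"yaw":0}]}}

```text
time_s: 10.28
position: [615.9, 56.8, 159.1]
tcp_rot: [-3.141, -0.001, 2.683]
wrist_force: [0.3, -0.6, -1.3]
gripper_width: 26.6
finger_force: 30.0
```

Call:
{"method": "send_rows", "body": {"increments": [{"hand":0.022,"tx":-0.015,"ty":-0.028,"tz":0,"yaw":0},{"hand":0.022,"tx":-0.03,"ty":-0.056,"tz":0,"yaw":0},{"hand":0.022,"tx":-0.046,"ty":-0.084,"tz":0,"yaw":0},{"hand":0.022,"tx":-0.061,"ty":-0.112,"tz":0,"yaw":0},{"hand":0.022,"tx":-0.076,"ty":-0.14,"tz":0.005,"yaw":0},{"hand":0.022,"tx":-0.088,"ty":-0.162,"tz":0.015,"yaw":0},{"hand":0.022,"tx":-0.096,"ty":-0.176,"tz":0.03,"yaw":0},{"hand":0.022,"tx":-0.098,"ty":-0.179,"tz":0.045,"yaw":0},{"hand":0.022,"tx":-0.098,"ty":-0.179,"tz":0.055,"yaw":0},{"hand":0.022,"tx":-0.098,"ty":-0.179,"tz":0.06,"yaw":0}]}}

```text
time_s: 11.12
position: [623.6, -144.7, 96.3]
tcp_rot: [-3.141, -0.005, 2.682]
wrist_force: [-1.1, 0.8, -1.6]
gripper_width: 26.8
finger_force: 30.0
```

Call:
{"method": "send_rows", "body": {"increments": [{"hand":0.022,"tx":0,"ty":0,"tz":0.01,"yaw":0},{"hand":0.022,"tx":0,"ty":0,"tz":0.015,"yaw":0},{"hand":0.022,"tx":0,"ty":0,"tz":0.015,"yaw":0},{"hand":0.022,"tx":0,"ty":0,"tz":0.015,"yaw":0},{"hand":0.022,"tx":0,"ty":0,"tz":0.015,"yaw":0}]}}

```text
time_s: 11.53
position: [625.5, -144.4, 85.6]
tcp_rot: [3.141, 0.001, 2.684]
wrist_force: [-0.8, -0.6, -1.0]
gripper_width: 26.8
finger_force: 30.0
```

```bash
python3 -c "
from h import *
rel(625,-145,32.8)
c=cal('wrist'); im=snap('wrist','w6.png'); print(proj(c,[[625,-145,9]]))
t=np.linspace(0,6.28,90);E=proj(c,np.c_[625+34*np.cos(t),-145+34*np.sin(t),0*t+9]);cv2.polylines(im,[E.astype('int32')],True,(255,0,0))
a=cv2.resize(im[120:320,190:440],(750,600));cv2.imwrite('pics/c6.png',a[:,:,::-1])"
```

```text
t 11.5333 pos [ 625.5 -144.4   85.6] rot [3.1413e+00 1.3000e-03 2.6836e+00] w 26.8 ff 30.0 F [-0.8 -0.6 -1. ]
inc mm [ 0.2 -0.8 52.8]
[[315.3437456  216.45629353]]
```

View pics/c6.png

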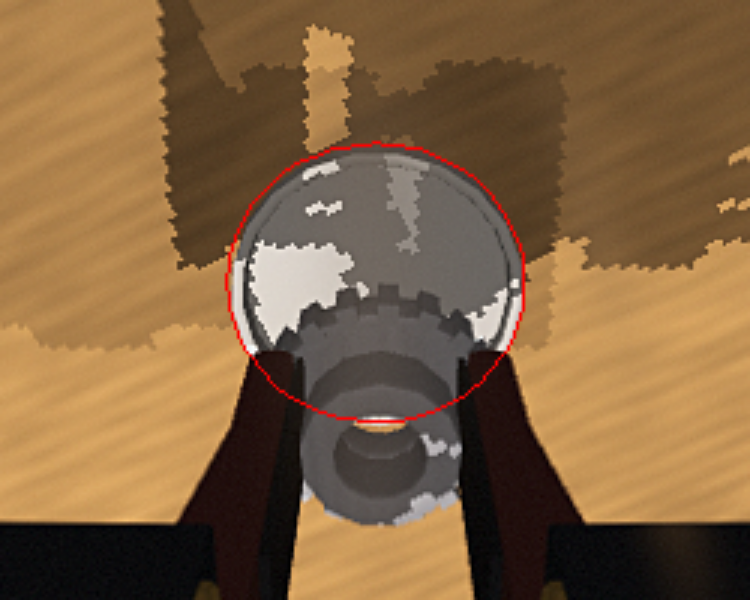

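The dish matches the red outline to about 2 mm. I check the gear is level in the grip numerically.

```bash
python3 -c "
from h import *
c=cal('wrist'); p=ctrl.get_obs()['position'];x,y,z=p; u=np.array([np.cos(2.683),np.sin(2.683),0]);v=np.array([u[1],-u[0],0])
b=z-29.8; f=lambda P:((proj(c,P)-[190,120])*3).round(0).tolist()
C=np.array([x,y,b]);k=np.array([0,0,1])
print('hubtop c,L,R,near',f([C+24*k,C+24*k-14*v,C+24*k+14*v,C+24*k-14*u]),'disc far top/bottom',f([C+10*k+22*u,C+22*u]))"
```

```text
hubtop c,L,R,near [[380.0, 446.0], [294.0, 446.0], [465.0, 446.0], [380.0, 520.0]] disc far top/bottom [[380.0, 289.0], [379.0, 269.0]]
```

Gear is level (predicted edges match within a few px). Lower it.

Call:
{"method": "send_rows", "body": {"increments": [{"hand":0.022,"tx":0.001,"ty":-0.0005,"tz":0.012,"yaw":0},{"hand":0.022,"tx":0.001,"ty":-0.0005,"tz":0.026,"yaw":0},{"hand":0.022,"tx":0.001,"ty":-0.0005,"tz":0.038,"yaw":0},{"hand":0.022,"tx":0.001,"ty":-0.0005,"tz":0.046,"yaw":0},{"hand":0.022,"tx":0.001,"ty":-0.0005,"tz":0.049,"yaw":0},{"hand":0.022,"tx":0.001,"ty":-0.0005,"tz":0.051,"yaw":0},{"hand":0.022,"tx":0.001,"ty":-0.0005,"tz":0.0515,"yaw":0},{"hand":0.022,"tx":0.001,"ty":-0.0005,"tz":0.0515,"yaw":0},{"hand":0.022,"tx":0.001,"ty":-0.0005,"tz":0.0515,"yaw":0}]}}

```text
time_s: 12.33
position: [624.3, -144.9, 33.6]
tcp_rot: [3.141, 0.001, 2.683]
wrist_force: [0.3, -0.5, -1.1]
gripper_width: 26.4
finger_force: 30.0
```

Call:
{"method": "send_rows", "body": {"increments": [{"hand":0.022,"tx":0,"ty":0,"tz":0.0004,"yaw":0},{"hand":0.022,"tx":0,"ty":0,"tz":0.0008,"yaw":0},{"hand":0.022,"tx":0,"ty":0,"tz":0.0008,"yaw":0}]}}

```text
time_s: 12.58
position: [624.2, -144.9, 32.9]
tcp_rot: [3.141, 0.001, 2.683]
wrist_force: [-0.2, 0.5, -0.1]
gripper_width: 26.7
finger_force: 30.0
```

Call:
{"method": "send_rows", "body": {"increments": [{"hand":0.022,"tx":0,"ty":0,"tz":0.0004,"yaw":0},{"hand":0.022,"tx":0,"ty":0,"tz":0.0007,"yaw":0},{"hand":0.022,"tx":0,"ty":0,"tz":0.0007,"yaw":0}]}}

```text
time_s: 12.83
position: [624.2, -144.9, 32.8]
tcp_rot: [3.141, 0.001, 2.683]
wrist_force: [-1.9, 1.7, 6.1]
gripper_width: 26.9
finger_force: 30.0
```

Call:
{"method": "send_rows", "body": {"increments": [{"hand":0.03,"tx":0,"ty":0,"tz":0,"yaw":0},{"hand":0.036,"tx":0,"ty":0,"tz":0,"yaw":0},{"hand":0.04,"tx":0,"ty":0,"tz":-0.001,"yaw":0},{"hand":0.04,"tx":0,"ty":0,"tz":-0.005,"yaw":0},{"hand":0.04,"tx":0,"ty":0,"tz":-0.015,"yaw":0},{"hand":0.05,"tx":0,"ty":0,"tz":-0.035,"yaw":0},{"hand":0.056,"tx":0.002,"ty":0.004,"tz":-0.06,"yaw":0},{"hand":0.056,"tx":0.007,"ty":0.013,"tz":-0.08,"yaw":0},{"hand":0.056,"tx":0.016,"ty":0.03,"tz":-0.092,"yaw":0},{"hand":0.056,"tx":0.03,"ty":0.055,"tz":-0.095,"yaw":0}]}}

```text
time_s: 13.67
position: [622.6, -83.6, 131.0]
tcp_rot: [3.141, 0.006, 2.68]
wrist_force: [0.3, 0.6, 1.0]
gripper_width: 55.9
finger_force: 0.0
```

Call:
{"method": "send_rows", "body": {"increments": [{"hand":0.056,"tx":0.016,"ty":0.03,"tz":0,"yaw":0},{"hand":0.056,"tx":0.034,"ty":0.062,"tz":0,"yaw":0},{"hand":0.056,"tx":0.052,"ty":0.096,"tz":0,"yaw":0},{"hand":0.056,"tx":0.07,"ty":0.13,"tz":0,"yaw":0},{"hand":0.056,"tx":0.088,"ty":0.164,"tz":0,"yaw":0},{"hand":0.056,"tx":0.105,"ty":0.196,"tz":0,"yaw":0},{"hand":0.056,"tx":0.12,"ty":0.223,"tz":0,"yaw":0},{"hand":0.056,"tx":0.129,"ty":0.24,"tz":0,"yaw":0},{"hand":0.056,"tx":0.1315,"ty":0.2445,"tz":0,"yaw":0},{"hand":0.056,"tx":0.1315,"ty":0.2445,"tz":0,"yaw":0}]}}

```text
time_s: 14.5
position: [611.5, 196.5, 127.0]
tcp_rot: [-3.142, 0.0, 2.685]
wrist_force: [0.6, -0.4, -0.7]
gripper_width: 55.7
finger_force: 0.0
```

Call:
{"method": "send_rows", "body": {"increments": [{"hand":0.056,"tx":0,"ty":0,"tz":0,"yaw":0},{"hand":0.056,"tx":0,"ty":0,"tz":0,"yaw":0},{"hand":0.056,"tx":0,"ty":0,"tz":0,"yaw":0},{"hand":0.056,"tx":0,"ty":0,"tz":0,"yaw":0}]}}

```text
time_s: 14.83
position: [612.0, 193.9, 126.8]
tcp_rot: [-3.141, 0.0, 2.681]
wrist_force: [0.0, 1.0, 0.6]
gripper_width: 56.3
finger_force: 0.0
```

```bash
python3 -c "
from h import *
rel(612,195.3,64.5)
c=cal('wrist'); im=snap('wrist','w7.png'); s=snap('scene','s7.png'); print((proj(c,[[612,195.3,93],[612,195.3,58]])-[220,100])*2)
a=cv2.resize(im[100:300,220:420],(400,400));b=cv2.resize(s[168:238,210:280],(400,400),interpolation=2);cv2.imwrite('pics/c7.png',np.hstack([a,b])[:,:,::-1])"
```

```text
t 14.8333 pos [612.  193.9 126.8] rot [-3.1415e+00  2.0000e-04  2.6810e+00] w 56.3 ff 0.0 F [0.  1.  0.6]
inc mm [ 0.7  1.3 62.3]
[[197.521332   285.66846571]
 [196.83521695 240.14657152]]
```

View pics/c7.png

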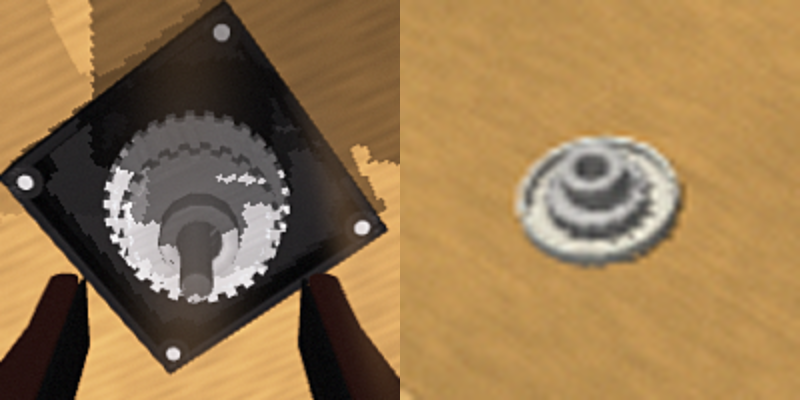

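Small gear lies flat in its dish, and the spindle tip (196,287) and medium hub (198,235) are where predicted. I descend on the medium gear.

Call:
{"method": "send_rows", "body": {"increments": [{"hand":0.056,"tx":0.0005,"ty":0.001,"tz":0.012,"yaw":0},{"hand":0.056,"tx":0.0005,"ty":0.001,"tz":0.028,"yaw":0},{"hand":0.056,"tx":0.0005,"ty":0.001,"tz":0.043,"yaw":0},{"hand":0.056,"tx":0.0005,"ty":0.001,"tz":0.054,"yaw":0},{"hand":0.056,"tx":0.0005,"ty":0.001,"tz":0.059,"yaw":0},{"hand":0.056,"tx":0.0005,"ty":0.001,"tz":0.06,"yaw":0},{"hand":0.056,"tx":0.0005,"ty":0.001,"tz":0.06,"yaw":0},{"hand":0.056,"tx":0.0005,"ty":0.001,"tz":0.06,"yaw":0},{"hand":0.056,"tx":0.0005,"ty":0.001,"tz":0.06,"yaw":0}]}}

```text
time_s: 15.68
position: [612.4, 196.6, 68.0]
tcp_rot: [3.14, 0.002, 2.683]
wrist_force: [-0.6, -0.9, 0.1]
gripper_width: 55.8
finger_force: 0.0
```

Call:
{"method": "send_rows", "body": {"increments": [{"hand":0.056,"tx":-0.0002,"ty":-0.001,"tz":0.002,"yaw":0},{"hand":0.056,"tx":-0.0002,"ty":-0.001,"tz":0.004,"yaw":0},{"hand":0.056,"tx":-0.0002,"ty":-0.001,"tz":0.004,"yaw":0},{"hand":0.04,"tx":-0.0002,"ty":-0.001,"tz":0.004,"yaw":0},{"hand":0.032,"tx":-0.0002,"ty":-0.001,"tz":0.004,"yaw":0},{"hand":0.022,"tx":-0.0002,"ty":-0.001,"tz":0.004,"yaw":0},{"hand":0.022,"tx":-0.0002,"ty":-0.001,"tz":0.004,"yaw":0},{"hand":0.022,"tx":-0.0002,"ty":-0.001,"tz":0.004,"yaw":0},{"hand":0.022,"tx":-0.0002,"ty":-0.001,"tz":0.004,"yaw":0}], "force": 40}}

```text
time_s: 16.43
position: [612.0, 195.9, 63.4]
tcp_rot: [3.14, 0.001, 2.683]
wrist_force: [0.9, 1.5, 4.1]
gripper_width: 27.3
finger_force: 40.1
```

Call:
{"method": "send_rows", "body": {"increments": [{"hand":0.022,"tx":0,"ty":0,"tz":-0.004,"yaw":0},{"hand":0.022,"tx":0,"ty":0,"tz":-0.014,"yaw":0},{"hand":0.022,"tx":0,"ty":0,"tz":-0.032,"yaw":0},{"hand":0.022,"tx":0,"ty":0,"tz":-0.052,"yaw":0},{"hand":0.022,"tx":0,"ty":0,"tz":-0.07,"yaw":0},{"hand":0.022,"tx":0,"ty":0,"tz":-0.083,"yaw":0},{"hand":0.022,"tx":-0.001,"ty":-0.007,"tz":-0.09,"yaw":0},{"hand":0.022,"tx":-0.003,"ty":-0.02,"tz":-0.09,"yaw":0},{"hand":0.022,"tx":-0.006,"ty":-0.04,"tz":-0.09,"yaw":0},{"hand":0.022,"tx":-0.01,"ty":-0.066,"tz":-0.09,"yaw":0}]}}

```text
time_s: 17.27
position: [590.1, 131.0, 150.9]
tcp_rot: [-3.14, -0.002, 2.684]
wrist_force: [0.2, 0.2, -2.1]
gripper_width: 26.9
finger_force: 40.1
```

Call:
{"method": "send_rows", "body": {"increments": [{"hand":0.022,"tx":-0.005,"ty":-0.032,"tz":0,"yaw":0},{"hand":0.022,"tx":-0.01,"ty":-0.065,"tz":0,"yaw":0},{"hand":0.022,"tx":-0.015,"ty":-0.1,"tz":0,"yaw":0},{"hand":0.022,"tx":-0.021,"ty":-0.135,"tz":0,"yaw":0},{"hand":0.022,"tx":-0.026,"ty":-0.17,"tz":0,"yaw":0},{"hand":0.022,"tx":-0.032,"ty":-0.205,"tz":0,"yaw":0},{"hand":0.022,"tx":-0.037,"ty":-0.24,"tz":0,"yaw":0},{"hand":0.022,"tx":-0.043,"ty":-0.275,"tz":0,"yaw":0},{"hand":0.022,"tx":-0.048,"ty":-0.31,"tz":0,"yaw":0},{"hand":0.022,"tx":-0.053,"ty":-0.342,"tz":0,"yaw":0}]}}

```text
time_s: 18.1
position: [484.7, -200.5, 151.1]
tcp_rot: [-3.141, -0.003, 2.682]
wrist_force: [-0.1, -0.7, -2.6]
gripper_width: 27.2
finger_force: 40.1
```

Call:
{"method": "send_rows", "body": {"increments": [{"hand":0.022,"tx":-0.005,"ty":-0.03,"tz":0,"yaw":0},{"hand":0.022,"tx":-0.009,"ty":-0.055,"tz":0.005,"yaw":0},{"hand":0.022,"tx":-0.012,"ty":-0.071,"tz":0.015,"yaw":0},{"hand":0.022,"tx":-0.0126,"ty":-0.078,"tz":0.03,"yaw":0},{"hand":0.022,"tx":-0.0126,"ty":-0.0784,"tz":0.045,"yaw":0},{"hand":0.022,"tx":-0.0126,"ty":-0.0784,"tz":0.06,"yaw":0},{"hand":0.022,"tx":-0.0126,"ty":-0.0784,"tz":0.068,"yaw":0},{"hand":0.022,"tx":-0.0126,"ty":-0.0784,"tz":0.07,"yaw":0},{"hand":0.022,"tx":-0.0126,"ty":-0.0784,"tz":0.07,"yaw":0},{"hand":0.022,"tx":-0.0126,"ty":-0.0784,"tz":0.07,"yaw":0}]}}

```text
time_s: 18.93
position: [463.8, -274.3, 83.2]
tcp_rot: [-3.141, 0.0, 2.683]
wrist_force: [-0.9, -0.7, -2.1]
gripper_width: 27.1
finger_force: 40.1
```

```bash
python3 -c "
from h import *
rel(464.5,-273.5,32.4)
c=cal('wrist'); im=snap('wrist','w8.png')
t=np.linspace(0,6.28,90);E=proj(c,np.c_[464.5+41*np.cos(t),-273.5+41*np.sin(t),0*t+9]);cv2.polylines(im,[E.astype('int32')],True,(255,0,0))
p=ctrl.get_obs()['position'];b=p[2]-29.4
for r,h in((14,24),(29,10)): cv2.polylines(im,[proj(c,np.c_[p[0]+r*np.cos(t),p[1]+r*np.sin(t),0*t+b+h]).astype('int32')],True,(0,255,0))
a=cv2.resize(im[120:320,190:440],(750,600));cv2.imwrite('pics/c8.png',a[:,:,::-1])"
```

```text
t 18.9333 pos [ 463.8 -274.3   83.2] rot [-3.1414e+00  4.0000e-04  2.6829e+00] w 27.1 ff 40.1 F [-0.9 -0.7 -2.1]
inc mm [-0.3  1.  50.8]
```

View pics/c8.png

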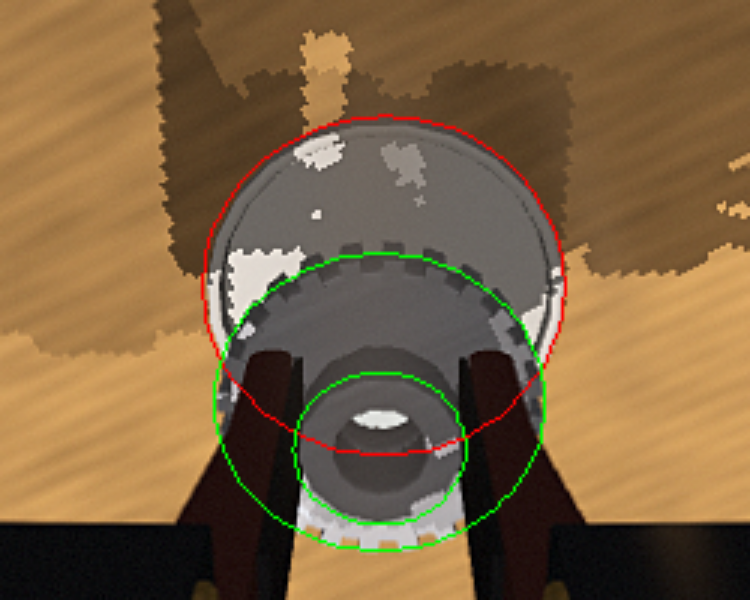

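The gear is level and matches its green outline; the dish matches red within about 1.5 mm.

Call:
{"method": "send_rows", "body": {"increments": [{"hand":0.022,"tx":-0.0005,"ty":0.0002,"tz":0.012,"yaw":0},{"hand":0.022,"tx":-0.0005,"ty":0.0002,"tz":0.026,"yaw":0},{"hand":0.022,"tx":-0.0005,"ty":0.0002,"tz":0.037,"yaw":0},{"hand":0.022,"tx":-0.0005,"ty":0.0002,"tz":0.044,"yaw":0},{"hand":0.022,"tx":-0.0005,"ty":0.0002,"tz":0.047,"yaw":0},{"hand":0.022,"tx":-0.0005,"ty":0.0002,"tz":0.0485,"yaw":0},{"hand":0.022,"tx":-0.0005,"ty":0.0002,"tz":0.049,"yaw":0},{"hand":0.022,"tx":-0.0005,"ty":0.0002,"tz":0.049,"yaw":0},{"hand":0.022,"tx":-0.0005,"ty":0.0002,"tz":0.049,"yaw":0}]}}

```text
time_s: 19.73
position: [464.8, -274.5, 34.5]
tcp_rot: [-3.141, 0.001, 2.683]
wrist_force: [0.1, 0.2, -2.3]
gripper_width: 27.2
finger_force: 40.1
```

Call:
{"method": "send_rows", "body": {"increments": [{"hand":0.022,"tx":0,"ty":0,"tz":0.0004,"yaw":0},{"hand":0.022,"tx":0,"ty":0,"tz":0.0008,"yaw":0},{"hand":0.022,"tx":0,"ty":0,"tz":0.0008,"yaw":0}]}}

```text
time_s: 19.98
position: [464.5, -274.3, 33.1]
tcp_rot: [-3.142, 0.0, 2.683]
wrist_force: [-0.2, -0.0, -2.3]
gripper_width: 27.4
finger_force: 40.1
```

Call:
{"method": "send_rows", "body": {"increments": [{"hand":0.022,"tx":0,"ty":0,"tz":0.0004,"yaw":0},{"hand":0.022,"tx":0,"ty":0,"tz":0.0008,"yaw":0},{"hand":0.022,"tx":0,"ty":0,"tz":0.0008,"yaw":0}]}}

```text
time_s: 20.23
position: [464.4, -274.2, 32.4]
tcp_rot: [-3.142, 0.0, 2.683]
wrist_force: [-1.4, 1.2, -0.7]
gripper_width: 26.8
finger_force: 40.0
```

Call:
{"method": "send_rows", "body": {"increments": [{"hand":0.022,"tx":0,"ty":0,"tz":0.0003,"yaw":0},{"hand":0.022,"tx":0,"ty":0,"tz":0.0004,"yaw":0},{"hand":0.022,"tx":0,"ty":0,"tz":0.0004,"yaw":0}]}}

```text
time_s: 20.48
position: [464.5, -274.3, 32.4]
tcp_rot: [-3.142, 0.0, 2.683]
wrist_force: [-2.5, 1.6, 3.9]
gripper_width: 27.1
finger_force: 40.7
```

Call:
{"method": "send_rows", "body": {"increments": [{"hand":0.03,"tx":0,"ty":0,"tz":0,"yaw":0},{"hand":0.036,"tx":0,"ty":0,"tz":0,"yaw":0},{"hand":0.042,"tx":0,"ty":0,"tz":-0.001,"yaw":0},{"hand":0.042,"tx":0,"ty":0,"tz":-0.005,"yaw":0},{"hand":0.042,"tx":0,"ty":0,"tz":-0.015,"yaw":0},{"hand":0.05,"tx":0,"ty":0,"tz":-0.035,"yaw":0},{"hand":0.056,"tx":0.001,"ty":0.006,"tz":-0.06,"yaw":0},{"hand":0.056,"tx":0.003,"ty":0.018,"tz":-0.082,"yaw":0},{"hand":0.056,"tx":0.006,"ty":0.038,"tz":-0.095,"yaw":0},{"hand":0.056,"tx":0.01,"ty":0.066,"tz":-0.098,"yaw":0}]}}

```text
time_s: 21.32
position: [485.8, -211.8, 134.2]
tcp_rot: [-3.141, 0.006, 2.68]
wrist_force: [1.1, -0.2, 0.1]
gripper_width: 56.1
finger_force: 0.0
```

Call:
{"method": "send_rows", "body": {"increments": [{"hand":0.056,"tx":0.005,"ty":0.032,"tz":0,"yaw":0},{"hand":0.056,"tx":0.01,"ty":0.067,"tz":0,"yaw":0},{"hand":0.056,"tx":0.016,"ty":0.103,"tz":0,"yaw":0},{"hand":0.056,"tx":0.022,"ty":0.139,"tz":0,"yaw":0},{"hand":0.056,"tx":0.027,"ty":0.175,"tz":0,"yaw":0},{"hand":0.056,"tx":0.033,"ty":0.211,"tz":0,"yaw":0},{"hand":0.056,"tx":0.038,"ty":0.247,"tz":0,"yaw":0},{"hand":0.056,"tx":0.044,"ty":0.283,"tz":0,"yaw":0},{"hand":0.056,"tx":0.049,"ty":0.318,"tz":0,"yaw":0},{"hand":0.056,"tx":0.054,"ty":0.35,"tz":0,"yaw":0}]}}

```text
time_s: 22.15
position: [591.6, 129.4, 130.5]
tcp_rot: [3.141, 0.001, 2.683]
wrist_force: [-0.6, 0.1, 0.8]
gripper_width: 56.1
finger_force: 0.0
```

Call:
{"method": "send_rows", "body": {"increments": [{"hand":0.056,"tx":0.005,"ty":0.03,"tz":0,"yaw":0},{"hand":0.056,"tx":0.009,"ty":0.054,"tz":0,"yaw":0},{"hand":0.056,"tx":0.0113,"ty":0.067,"tz":0,"yaw":0},{"hand":0.056,"tx":0.0116,"ty":0.0705,"tz":0,"yaw":0},{"hand":0.056,"tx":0.0116,"ty":0.0705,"tz":0,"yaw":0},{"hand":0.056,"tx":0.0116,"ty":0.0705,"tz":0,"yaw":0},{"hand":0.056,"tx":0.0116,"ty":0.0705,"tz":0,"yaw":0},{"hand":0.056,"tx":0.0116,"ty":0.0705,"tz":0,"yaw":0},{"hand":0.056,"tx":0.0116,"ty":0.0705,"tz":0,"yaw":0}]}}

```text
time_s: 22.9
position: [612.1, 194.4, 130.0]
tcp_rot: [3.142, 0.0, 2.681]
wrist_force: [-1.0, -0.2, 0.7]
gripper_width: 56.1
finger_force: 0.0
```

```bash
python3 -c "
from h import *
rel(612,195.3,39.8)
c=cal('wrist'); im=snap('wrist','w9.png'); s=snap('scene','s9.png')
t=np.linspace(0,6.28,90)
for r,h in((5,93),(14,34)): cv2.polylines(im,[proj(c,np.c_[612+r*np.cos(t),195.3+r*np.sin(t),0*t+h]).astype('int32')],True,(0,255,0))
a=cv2.resize(im[100:300,220:420],(400,400));b=cv2.resize(s[112:182,214:284],(400,400),interpolation=2);cv2.imwrite('pics/c9.png',np.hstack([a,b])[:,:,::-1])"
```

```text
t 22.9 pos [612.1 194.4 130. ] rot [3.1415e+00 2.0000e-04 2.6814e+00] w 56.1 ff 0.0 F [-1.  -0.2  0.7]
inc mm [ 0.5  0.8 90.2]
```

View pics/c9.png

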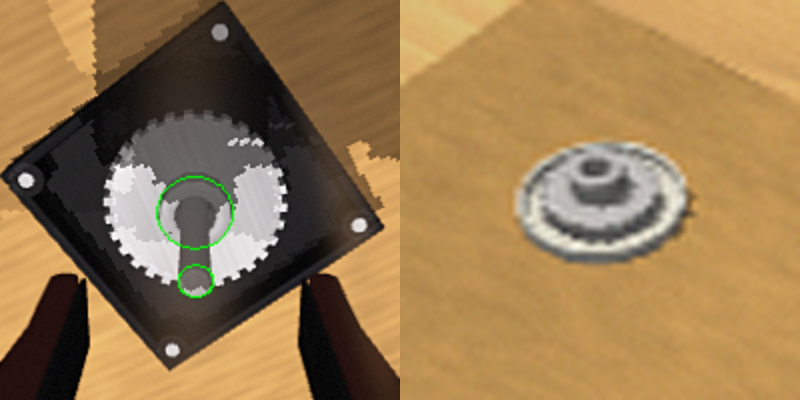

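Medium gear sits flat in its dish; the spindle and large hub match the green predictions. Descending for the large gear.

Call:
{"method": "send_rows", "body": {"increments": [{"hand":0.056,"tx":0.0003,"ty":0.0006,"tz":0.012,"yaw":0},{"hand":0.056,"tx":0.0003,"ty":0.0006,"tz":0.03,"yaw":0},{"hand":0.056,"tx":0.0003,"ty":0.0006,"tz":0.05,"yaw":0},{"hand":0.056,"tx":0.0003,"ty":0.0006,"tz":0.067,"yaw":0},{"hand":0.056,"tx":0.0003,"ty":0.0006,"tz":0.078,"yaw":0},{"hand":0.056,"tx":0.0003,"ty":0.0006,"tz":0.084,"yaw":0},{"hand":0.056,"tx":0.0003,"ty":0.0006,"tz":0.086,"yaw":0},{"hand":0.056,"tx":0.0003,"ty":0.0006,"tz":0.086,"yaw":0},{"hand":0.056,"tx":0.0003,"ty":0.0006,"tz":0.086,"yaw":0},{"hand":0.056,"tx":0.0003,"ty":0.0006,"tz":0.086,"yaw":0}]}}

```text
time_s: 23.83
position: [612.8, 196.4, 45.2]
tcp_rot: [3.14, 0.002, 2.683]
wrist_force: [-0.9, 0.9, -0.1]
gripper_width: 56.1
finger_force: 0.0
```

Call:
{"method": "send_rows", "body": {"increments": [{"hand":0.056,"tx":0,"ty":-0.001,"tz":0.002,"yaw":0},{"hand":0.056,"tx":0,"ty":-0.001,"tz":0.004,"yaw":0},{"hand":0.056,"tx":0,"ty":-0.001,"tz":0.005,"yaw":0},{"hand":0.04,"tx":0,"ty":-0.001,"tz":0.005,"yaw":0},{"hand":0.032,"tx":0,"ty":-0.001,"tz":0.005,"yaw":0},{"hand":0.022,"tx":0,"ty":-0.001,"tz":0.005,"yaw":0},{"hand":0.022,"tx":0,"ty":-0.001,"tz":0.005,"yaw":0},{"hand":0.022,"tx":0,"ty":-0.001,"tz":0.005,"yaw":0},{"hand":0.022,"tx":0,"ty":-0.001,"tz":0.005,"yaw":0}], "force": 50}}

```text
time_s: 24.58
position: [611.9, 195.1, 39.4]
tcp_rot: [3.141, 0.001, 2.683]
wrist_force: [-0.2, -2.3, 4.1]
gripper_width: 26.9
finger_force: 50.5
```

Call:
{"method": "send_rows", "body": {"increments": [{"hand":0.022,"tx":0,"ty":0,"tz":-0.003,"yaw":0},{"hand":0.022,"tx":0,"ty":0,"tz":-0.01,"yaw":0},{"hand":0.022,"tx":0,"ty":0,"tz":-0.022,"yaw":0},{"hand":0.022,"tx":0,"ty":0,"tz":-0.038,"yaw":0},{"hand":0.022,"tx":0,"ty":0,"tz":-0.055,"yaw":0},{"hand":0.022,"tx":0,"ty":0,"tz":-0.073,"yaw":0},{"hand":0.022,"tx":0,"ty":0,"tz":-0.09,"yaw":0},{"hand":0.022,"tx":0,"ty":0,"tz":-0.103,"yaw":0},{"hand":0.022,"tx":0,"ty":0,"tz":-0.11,"yaw":0},{"hand":0.022,"tx":0,"ty":0,"tz":-0.112,"yaw":0}]}}

```text
time_s: 25.42
position: [612.2, 195.4, 152.8]
tcp_rot: [3.14, 0.002, 2.683]
wrist_force: [0.2, -1.1, -3.0]
gripper_width: 26.9
finger_force: 50.2
```

Call:
{"method": "send_rows", "body": {"increments": [{"hand":0.022,"tx":0.003,"ty":-0.01,"tz":0,"yaw":0},{"hand":0.022,"tx":0.008,"ty":-0.03,"tz":0,"yaw":0},{"hand":0.022,"tx":0.015,"ty":-0.056,"tz":0,"yaw":0},{"hand":0.022,"tx":0.023,"ty":-0.086,"tz":0,"yaw":0},{"hand":0.022,"tx":0.031,"ty":-0.117,"tz":0,"yaw":0},{"hand":0.022,"tx":0.039,"ty":-0.148,"tz":0,"yaw":0},{"hand":0.022,"tx":0.047,"ty":-0.178,"tz":0,"yaw":0},{"hand":0.022,"tx":0.055,"ty":-0.207,"tz":0,"yaw":0},{"hand":0.022,"tx":0.061,"ty":-0.23,"tz":0,"yaw":0},{"hand":0.022,"tx":0.0644,"ty":-0.2422,"tz":0.005,"yaw":0}]}}

```text
time_s: 26.25
position: [445.1, 4.9, 145.7]
tcp_rot: [-3.141, 0.0, 2.681]
wrist_force: [0.2, 0.8, -2.2]
gripper_width: 27.1
finger_force: 50.4
```

Call:
{"method": "send_rows", "body": {"increments": [{"hand":0.022,"tx":0,"ty":0,"tz":0.01,"yaw":0},{"hand":0.022,"tx":0,"ty":0,"tz":0.025,"yaw":0},{"hand":0.022,"tx":0,"ty":0,"tz":0.042,"yaw":0},{"hand":0.022,"tx":0,"ty":0,"tz":0.055,"yaw":0},{"hand":0.022,"tx":0,"ty":0,"tz":0.062,"yaw":0},{"hand":0.022,"tx":0,"ty":0,"tz":0.064,"yaw":0},{"hand":0.022,"tx":0,"ty":0,"tz":0.064,"yaw":0},{"hand":0.022,"tx":0,"ty":0,"tz":0.064,"yaw":0}]}}

```text
time_s: 26.92
position: [447.0, 6.8, 82.2]
tcp_rot: [3.141, 0.001, 2.683]
wrist_force: [-0.3, 0.1, -2.2]
gripper_width: 26.6
finger_force: 50.4
```

```bash
python3 -c "
from h import *
rel(447,6.5,32.4)
c=cal('wrist'); im=snap('wrist','w10.png')
t=np.linspace(0,6.28,90);E=proj(c,np.c_[447+48*np.cos(t),6.5+48*np.sin(t),0*t+9]);cv2.polylines(im,[E.astype('int32')],True,(255,0,0))
p=ctrl.get_obs()['position'];b=p[2]-29.4
for r,h in((14,24),(36,10)): cv2.polylines(im,[proj(c,np.c_[p[0]+r*np.cos(t),p[1]+r*np.sin(t),0*t+b+h]).astype('int32')],True,(0,255,0))
a=cv2.resize(im[120:320,190:440],(750,600));cv2.imwrite('pics/c10.png',a[:,:,::-1])"
```

```text
t 26.9167 pos [447.    6.8  82.2] rot [3.1413e+00 5.0000e-04 2.6831e+00] w 26.6 ff 50.4 F [-0.3  0.1 -2.2]
inc mm [-0.1 -0.3 49.8]
```

View pics/c10.png

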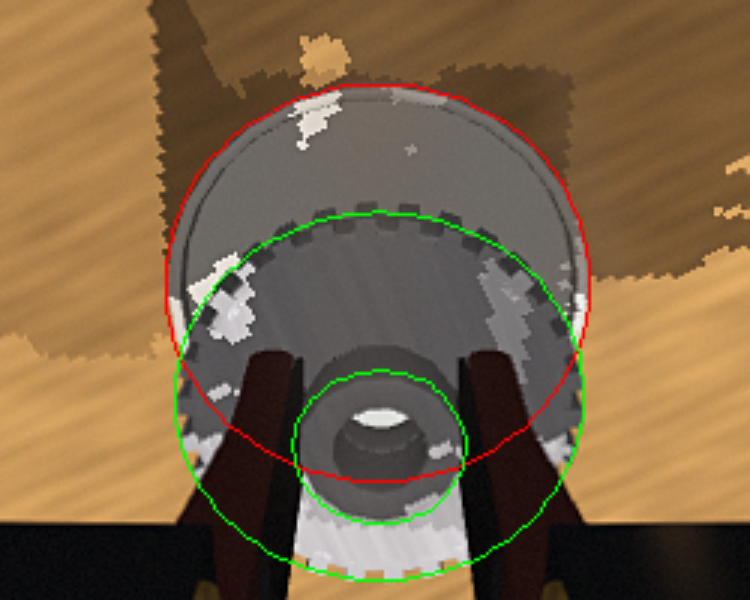

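Both outlines match the picture closely: dish and large gear are concentric and level. Lower.

Call:
{"method": "send_rows", "body": {"increments": [{"hand":0.022,"tx":0,"ty":0,"tz":0.012,"yaw":0},{"hand":0.022,"tx":0,"ty":0,"tz":0.026,"yaw":0},{"hand":0.022,"tx":0,"ty":0,"tz":0.037,"yaw":0},{"hand":0.022,"tx":0,"ty":0,"tz":0.044,"yaw":0},{"hand":0.022,"tx":0,"ty":0,"tz":0.047,"yaw":0},{"hand":0.022,"tx":0,"ty":0,"tz":0.048,"yaw":0},{"hand":0.022,"tx":0,"ty":0,"tz":0.048,"yaw":0},{"hand":0.022,"tx":0,"ty":0,"tz":0.048,"yaw":0},{"hand":0.022,"tx":0,"ty":0,"tz":0.048,"yaw":0}]}}

```text
time_s: 27.72
position: [447.1, 6.6, 34.5]
tcp_rot: [3.141, 0.001, 2.683]
wrist_force: [-0.0, 0.5, -3.7]
gripper_width: 27.1
finger_force: 50.4
```

Call:
{"method": "send_rows", "body": {"increments": [{"hand":0.022,"tx":0,"ty":0,"tz":0.0004,"yaw":0},{"hand":0.022,"tx":0,"ty":0,"tz":0.0008,"yaw":0},{"hand":0.022,"tx":0,"ty":0,"tz":0.0008,"yaw":0}]}}

```text
time_s: 27.97
position: [446.7, 6.6, 33.1]
tcp_rot: [3.141, 0.0, 2.683]
wrist_force: [0.3, -0.3, -3.1]
gripper_width: 26.9
finger_force: 50.4
```

Call:
{"method": "send_rows", "body": {"increments": [{"hand":0.022,"tx":0,"ty":0,"tz":0.0004,"yaw":0},{"hand":0.022,"tx":0,"ty":0,"tz":0.0008,"yaw":0},{"hand":0.022,"tx":0,"ty":0,"tz":0.0008,"yaw":0}]}}

```text
time_s: 28.22
position: [446.7, 6.6, 32.4]
tcp_rot: [3.142, 0.0, 2.683]
wrist_force: [-0.4, 0.9, -0.3]
gripper_width: 26.9
finger_force: 50.7
```

Call:
{"method": "send_rows", "body": {"increments": [{"hand":0.022,"tx":0,"ty":0,"tz":0.0003,"yaw":0},{"hand":0.022,"tx":0,"ty":0,"tz":0.0004,"yaw":0},{"hand":0.022,"tx":0,"ty":0,"tz":0.0004,"yaw":0}]}}

```text
time_s: 28.47
position: [446.7, 6.6, 32.3]
tcp_rot: [3.142, 0.0, 2.683]
wrist_force: [-2.7, -0.2, 4.5]
gripper_width: 26.7
finger_force: 51.8
```

Call:
{"method": "send_rows", "body": {"increments": [{"hand":0.03,"tx":0,"ty":0,"tz":0,"yaw":0},{"hand":0.036,"tx":0,"ty":0,"tz":0,"yaw":0},{"hand":0.042,"tx":0,"ty":0,"tz":-0.001,"yaw":0},{"hand":0.042,"tx":0,"ty":0,"tz":-0.005,"yaw":0},{"hand":0.042,"tx":0,"ty":0,"tz":-0.015,"yaw":0},{"hand":0.05,"tx":0,"ty":0,"tz":-0.035,"yaw":0},{"hand":0.056,"tx":0,"ty":0,"tz":-0.06,"yaw":0},{"hand":0.056,"tx":0,"ty":0,"tz":-0.09,"yaw":0},{"hand":0.056,"tx":0,"ty":0,"tz":-0.12,"yaw":0},{"hand":0.056,"tx":0,"ty":0,"tz":-0.15,"yaw":0}]}}

```text
time_s: 29.3
position: [446.4, 6.6, 183.8]
tcp_rot: [3.142, 0.0, 2.683]
wrist_force: [0.1, -0.1, -0.4]
gripper_width: 55.9
finger_force: 0.0
```

Call:
{"method": "send_rows", "body": {"increments": [{"hand":0.056,"tx":0,"ty":0,"tz":-0.02,"yaw":0},{"hand":0.056,"tx":0,"ty":0,"tz":-0.03,"yaw":0},{"hand":0.056,"tx":0,"ty":0,"tz":-0.03,"yaw":0},{"hand":0.056,"tx":0,"ty":0,"tz":-0.03,"yaw":0},{"hand":0.056,"tx":0,"ty":0,"tz":-0.03,"yaw":0},{"hand":0.056,"tx":0,"ty":0,"tz":-0.03,"yaw":0}]}}

```text
time_s: 29.8
position: [446.0, 6.6, 209.7]
tcp_rot: [-3.14, -0.003, 2.683]
wrist_force: [0.4, 0.4, 0.0]
gripper_width: 56.1
finger_force: 0.0
```

```bash
python3 -c "
from h import *
rel(447,6.5,200)
c=cal('wrist'); im=snap('wrist','w11.png'); g=cv2.cvtColor(im,cv2.COLOR_RGB2GRAY)
# numeric check: rectify the gear hub-top plane (z=27) around the dish and find circles
def circ(z,r0,r1):
    M=np.array([[447+dx,6.5+dy,z] for dy in np.arange(-60,60,.5) for dx in np.arange(-60,60,.5)])
    q=proj(c,M).reshape(240,240,2).astype('f4'); w=cv2.medianBlur(cv2.remap(g,q[...,0],q[...,1],1),3)
    k=cv2.HoughCircles(w,cv2.HOUGH_GRADIENT,1,40,param1=80,param2=12,minRadius=r0*2,maxRadius=r1*2)
    return None if k is None else [(447-60+a/2,6.5-60+b/2,r/2) for a,b,r in k[0][:2]]
print('hub',circ(27,12,16),'disc',circ(13,33,38),'rim',circ(9,44,49))"
```

```text
t 29.8 pos [446.    6.6 209.7] rot [-3.1403e+00 -3.1000e-03  2.6828e+00] w 56.1 ff 0.0 F [0.4 0.4 0. ]
inc mm [-1.   0.3  9.7]
hub [(np.float32(448.25), np.float32(5.25), np.float32(13.95)), (np.float32(425.75), np.float32(32.25), np.float32(15.7))] disc [(np.float32(446.25), np.float32(2.25), np.float32(37.7)), (np.float32(438.25), np.float32(21.25), np.float32(34.95))] rim [(np.float32(446.75), np.float32(7.75), np.float32(45.95))]
```

Hub found at (448,5) with radius 14 at its expected height, centred in the dish rim at (447,8). The gripper is clear, so I hand in.

```bash
python3 -c "
from bench import ctrl
print(ctrl.hand_in())"
```

```text
the job is handed in; nothing more can be done
None
```

The bush and the three gears were lifted off in order, top down, and each was lowered gently to contact in the dish of its own size, hub or sleeve up. The job was handed in at about 30 s; pictures confirmed the first three placings, and only a numeric check on the last image confirmed the large gear.

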